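# Raise the sample enclosure's window to the clip

## Robot

A 7-joint arm with a two-finger parallel gripper is mounted at the origin on the work surface. World frame = base frame: x ahead of the robot, y to its left, z up, the work surface at z = 0. Lengths are in m, angles in rad, forces in N, time in s.
With the tool pointing down it reaches from about 0.425 to 0.925 m from the base axis. Payload 6.8 kg.
Tool frame: the origin (TCP) lies midway between the tips of the shut fingers; the grasp point (between the pads) lies 19 mm behind it (robot.grip_point_offset is the distance from the TCP to the grasp point, in m); z points along the fingers, y is the direction in which the jaws open and shut (so a half turn about z gives the same grasp; the last joint's range is limited). The gripper opens to 88 mm and grips with 3 to 60 N. Pads are 20 mm wide; open, the fingers measure 115 mm over their backs; the gripper's body (75 mm by 178 mm) begins 61 mm behind the grasp point.
Start: joints at [-1.342, 0.477, 0.022, 1.555, -0.011, 1.109, -0.083], TCP at [0.223, 0.637, 0.223] pointing down, gripper open.
Joint ranges: [-2.96, 2.96], [-0.34, 2.1], [-1.41, 1.46], [0.24, 2.44], [-1.37, 4.51], [0.17, 1.92], [-2.96, 2.96]. Speed limits (rad/s): [2.39, 2.39, 3.14, 3.14, 3.14, 3.14, 3.14].

## Interface

Orientations are given as a unit quaternion [w, x, y, z].
In Python, from cell import robot, viewer gives the robot as it stands.
- The arm moves only by the tool apply_moves, never from a script. Its argument "plan" is a list of rows, each a list of 3 entries, a list of its own where there are three numbers: the opening, from -1 (shut) to 1 (fully open), then the shift along the world's x, y, z in mm, then the turn, a rotation vector about the world's x, y, z in degrees. In form: [[hand, [tx, ty, tz], [ax, ay, az]], ...]. A call has 1 to 8 rows; each row is the pose to reach, as a shift and turn from the pose commanded when the call began; what a row does not reach only later rows make up. A row lasts 1/10 s, in which the tool goes at most 50 mm and 8.59 degrees, less where a joint would pass 70% of its speed; a pose out of reach is approached as far as the arm can. A call with a gripper value outside its range is refused whole. The fingers move at their own pace and stop on an object; the grip force is fixed at half the most. Time passes only in rows, so rows that repeat a pose let the fingers close. It gives the time, the measured TCP pose, the force and the opening at its end, in the units of the state.
- robot.get_state(): the state, without advancing time (a new reading comes with each control period).
- viewer.get_image(name): name is "scene" or "side" or "wrist"; returns the picture (400x640x3 uint8, red, green, blue); there is no depth.
- viewer.camera_model(name): a dict with "intrinsics" (3x3 intrinsics, pixels), "cam_to_world" (4x4, takes a point from camera to world coordinates); the wrist camera has in their place "mount" (4x4, takes a point from camera to tool coordinates, whose origin is the TCP and whose axes are the flange's). Camera axes: x right, y down, z forward; pixel columns grow to the right and rows downward; lengths in m; the calibration is good to about 2 mm. A picture is of the moment at which its call begins: read the wrist's pose just before it. camera_model takes no time and is no camera call.
- robot.finish_job(): hands the job in, once; it reports no verdict.
The state is a dict: "clock": time; "joints": joint angles; "joint_vel": joint speeds; "joint_efforts": joint torques, N m; "eef_pos": TCP position; "eef_rot": TCP orientation; "ft_force": force on the tool from outside, world axes, zero at the start; "moment": the same for the moment, N m; "gripper_width": finger opening in m.
Only numpy, scipy, OpenCV 4.12 (cv2) and the standard library are available. Lean on these libraries where they do the work, as an engineer would, in place of code of your own. Each camera call takes 0.05 s, during which the arm holds its last target. There are 200 camera calls.

## Task

The clear enclosure has two counterweighted windows side by side, and a black height clip is fixed on the outer post beside one of them. With your fingertips under that window's lip, push it up until the top of the lip is level with the top of the clip's pointed plate, and leave it standing there with your hand clear. Do not pinch the lip between your fingers, and leave the other window and all the racks, bottles and bits about where they are.

Things in the scene. Friction and masses are not known exactly. Their poses are not given: they have to be found in the camera images.
- hood: fixed bench-top enclosure: grey plinth 220 (x) x 520 (y) x 130 mm, aluminium posts and clear panels above, 530 mm high in all. Origin: on the table at mid width, 130 mm behind the plinth's front; x from its front (robot side, windows) to its back, y to the robot's left, z up; turned up to 0.2 rad. Window middles at y = +122.5 (left) and -122.5 mm (right); three front posts, 24 mm square, at y = 245, 0, -245 mm
- window_left (a joint): slide of the left (+y) window, m: 0 = shut, grows as it goes up, stop at 0.195; starts between 0 and 0.03. The clear pane is 214 mm wide and 190 mm high. Counterweighted: it is balanced and stays wherever it is left; rail friction is about 4 N either way, plus 8 N per m/s
- window_right (a joint): slide of the right (-y) window, m: 0 = shut, grows as it goes up, stop at 0.195; starts between 0 and 0.03. The clear pane is 214 mm wide and 190 mm high. Counterweighted: it is balanced and stays wherever it is left; rail friction is about 4 N either way, plus 8 N per m/s
- lip_left (a point): middle of the front edge of the TOP face of the left window's lip: a bare aluminium shelf along the window's bottom edge, sticking out 60 mm from the pane towards the robot (-x of this frame, which is parallel to the enclosure's), 170 mm wide (y), 14 mm thick (underside 14 mm below this point). Below it is free down to the table (underside 130 mm up when shut); the plinth's front is 68 mm, the posts' fronts 51 mm behind this edge
- lip_right (a point): middle of the front edge of the TOP face of the right window's lip: a bare aluminium shelf along the window's bottom edge, sticking out 60 mm from the pane towards the robot (-x of this frame, which is parallel to the enclosure's), 170 mm wide (y), 14 mm thick (underside 14 mm below this point). Below it is free down to the table (underside 130 mm up when shut); the plinth's front is 68 mm, the posts' fronts 51 mm behind this edge
- clip_mark (a point): height mark: centre of the TOP face of the black clip's horizontal plate (6 mm thick, 40 mm deep, 64 mm wide, pointed at both ends). The clip is fixed on the front of an outer post (y = +245 or -245 mm of the enclosure), 240 to 315 mm above the table; its inner point ends some 5 mm beside the lip's end when level. The round steel dial (46 mm) on the other outer post is no mark
- rack_inside: blue rack of capped tubes, 183 x 75 x 130 mm, standing inside the enclosure behind the left window; loose, to be left alone. Origin: centre of its underside
- bottle_inside: green bottle with a white cap, 60 mm across, 150 mm high, inside the enclosure behind the right window; loose, to be left alone. Origin: centre of its underside
- rack_white: white rack of capped tubes, 183 (its x) x 75 x 130 mm, on the table left of the enclosure; loose, to be left alone. Origin: centre of its underside
- rack_blue: blue rack of capped tubes, 183 (its x) x 75 x 130 mm, on the table right of the enclosure; loose, to be left alone. Origin: centre of its underside
- tube: single capped tube lying on the table before the enclosure, 97 mm long, 19 mm thick; loose, to be left alone. Origin: its middle, on the table
- pen: grey marker pen lying on the table before the enclosure, 120 mm long, 13 mm thick; loose, to be left alone. Origin: its middle, on the table
- jar: jar, 70 mm across, 90 mm high, on the table to the robot's right; loose, to be left alone. Origin: centre of its underside

How it is judged:
By the outcome, as a careful person would: the job done as asked, in the order asked, and still so for the second after the job is handed in, with the robot touching nothing.
It also fails if it takes over 42 s, if anything falls off the work surface, if the arm or the gripper's body presses on something with over 40 N, if the wrist force passes 120 N, or if a joint passes its speed limit or range.

## Working session

There is one attempt and no reset: what is moved stays moved. The work goes in short steps, Python scripts to look and compute and a tool call to move; the robot and the scene stay as the last step left them, time stands still between calls to the robot, and variables do not carry over. Pictures are saved under pics/ and viewed, about 8 in all and at most 12, crops included, and the job is handed in when it is done.

Besides the shell and the picture viewer there is one more tool, called after "Emit:" in YAML: its name, and indented under it one key for each argument. apply_moves: Moves the arm, as the interface text tells. Its arguments: {"type":"object","properties":{"plan":{"type":"array"}},"required":["plan"]}

```bash
mkdir -p pics; python3 - <<'E'
from cell import robot, viewer
import cv2,numpy as np
for n in("scene","side"):
    cv2.imwrite(f"pics/{n}0.png",viewer.get_image(n)[:,:,::-1])
    m=viewer.camera_model(n);print(n,np.round(m["intrinsics"],1).tolist(),np.round(m["cam_to_world"],3).tolist())
print(robot.get_state(), viewer.camera_model("wrist"))
E
```

```text
scene [[395.5, 0.0, 322.2], [0.0, 395.5, 196.1], [0.0, 0.0, 1.0]] [[-0.974, -0.214, 0.075, 0.502], [-0.227, 0.924, -0.308, 0.377], [-0.003, -0.316, -0.949, 1.348], [0.0, 0.0, 0.0, 1.0]]
side [[385.5, 0.0, 316.4], [0.0, 385.5, 198.2], [0.0, 0.0, 1.0]] [[-0.992, -0.122, 0.03, 0.537], [-0.125, 0.943, -0.308, 0.346], [0.009, -0.309, -0.951, 1.246], [0.0, 0.0, 0.0, 1.0]]
{'clock': 0.1, 'joints': array([-1.34206953,  0.4777068 ,  0.02231207,  1.55631116, -0.01149608,
        1.10930548, -0.08311912]), 'joint_vel': array([-0.00045887, -0.001461  ,  0.00093973, -0.00081241,  0.00050186,
        0.00037329, -0.00132874]), 'joint_efforts': array([ 4.71223349e-03, -5.84080338e+01,  1.54034447e+00, -2.73314881e+01,
       -5.41741261e-02,  1.30631795e-02,  5.51332948e-05]), 'eef_pos': array([0.22290119, 0.63657392, 0.22180298]), 'eef_rot': array([-8.22307044e-05,  1.67603439e-01,  9.85854170e-01, -7.97337141e-04]), 'ft_force': array([-0.006842  , -0.3848408 ,  0.41544532]), 'moment': array([0.01877343, 0.02662354, 0.04600132]), 'gripper_width': 0.08767790077050472} {'intrinsics': array([[329.64784868,   0.        , 322.3864945 ],
       [  0.        , 329.64784868, 207.75132715],
       [  0.        ,   0.        ,   1.        ]]), 'mount': array([[-1.25839003e-04, -9.67125484e-01, -2.54299592e-01,
         7.07378717e-02],
       [ 9.99999812e-01, -2.74445908e-04,  5.48898454e-04,
         2.76008912e-04],
       [-6.00645165e-04, -2.54299475e-01,  9.67125336e-01,
        -1.61467082e-01],
       [ 0.00000000e+00,  0.00000000e+00,  0.00000000e+00,
         1.00000000e+00]])}
```

View pics/scene0.png

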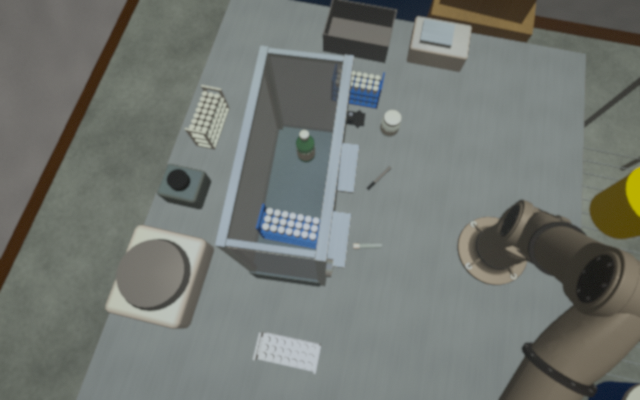

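View pics/side0.png

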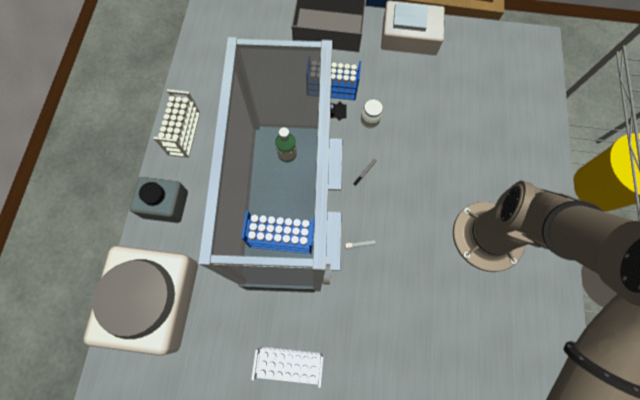

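The black clip is beside the right (-y) window: scene (357,118), side (340,111). The dial is at the left post. The right window's lip is at scene (348,168) and side (335,163). I'll take an enlarged crop of both.

```bash
python3 - <<'E'
import cv2,numpy as np
a=cv2.imread("pics/scene0.png")[90:290,310:410];b=cv2.imread("pics/side0.png")[90:290,290:390]
r=lambda i:cv2.resize(i,None,fx=3,fy=3,interpolation=cv2.INTER_CUBIC)
# scene crop right, side crop left
cv2.imwrite("pics/crop1.png",np.hstack([r(b),r(a)]))
E
```

```text
(no output)
```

View pics/crop1.png

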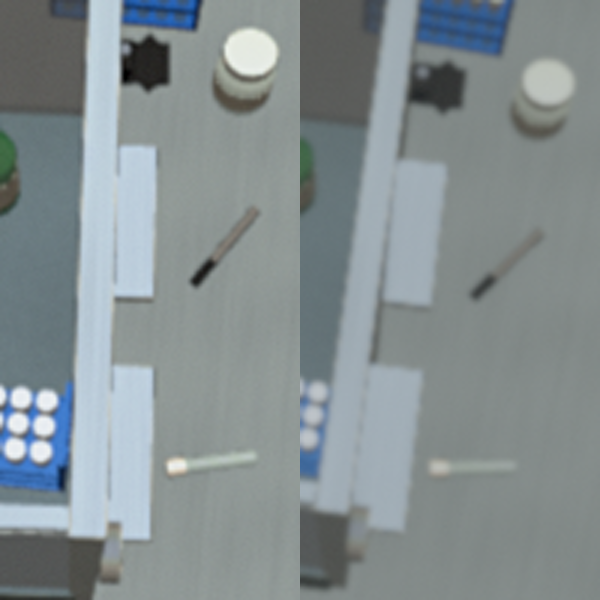

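```bash
cat >h.py <<'E'
import numpy as np
from scipy.spatial.transform import Rotation as R
from scipy.optimize import least_squares
from cell import robot, viewer
def cam(n,st=None):
    m=viewer.camera_model(n);K=np.array(m["intrinsics"])
    if n!="wrist": return K,np.array(m["cam_to_world"])
    st=st or robot.get_state();q=st["eef_rot"];T=np.eye(4)
    T[:3,:3]=R.from_quat([q[1],q[2],q[3],q[0]]).as_matrix();T[:3,3]=st["eef_pos"]
    return K,T@np.array(m["mount"])
def proj(P,c):
    K,T=c;p=(np.atleast_2d(P)-T[:3,3])@T[:3,:3];p=p@K.T;return p[:,:2]/p[:,2:]
def h2w(h,P):
    c,s=np.cos(h[2]),np.sin(h[2]);P=np.atleast_2d(P)
    return np.c_[h[0]+c*P[:,0]-s*P[:,1],h[1]+s*P[:,0]+c*P[:,1],P[:,2]]
E
python3 - <<'E'
from h import *
S=cam("side");C=cam("scene")
os_=np.array([[342.3,138.7],[341,189.3],[341,212],[340,270],[339.3,101.7],[339.3,120.7]])
oc=np.array([[359,144.3],[353.7,192],[350.7,213.3],[345,266.7],[358.5,110.7],[358.3,127.2]])
def pts(p):
    x,y,a,zr,zl,zc,xc=p;X=-.198
    return h2w(p[:3],np.array([[X,-.2075,zr],[X,-.0375,zr],[X,.0375,zl],[X,.2075,zl],[xc,-.277,zc],[xc,-.213,zc]]))
def f(p): return np.r_[(proj(pts(p),S)-os_).ravel(),(proj(pts(p),C)-oc).ravel(),(np.array([p[3]-.159,p[4]-.159,p[5]-.28,p[6]+.167]))/.02]
r=least_squares(f,[.75,0,0,.15,.15,.28,-.167])
print(r.x.round(4),r.cost);print(r.fun.round(1));print(pts(r.x).round(3))
E
```

```text
[ 0.6951  0.0076  0.0914  0.1471  0.1607  0.2485 -0.1825] 4.44486017298917
[-0.6 -0.4 -0.1 -0.3 -0.1 -0.4  0.   0.1  0.  -0.3 -0.3 -0.2  0.4  0.3
 -0.   0.2  0.6 -0.  -0.2  0.9  1.1 -0.6 -0.9  0.8 -0.6  0.1 -1.6 -0.8]
[[ 0.517 -0.217  0.147]
 [ 0.501 -0.048  0.147]
 [ 0.495  0.027  0.161]
 [ 0.479  0.196  0.161]
 [ 0.539 -0.285  0.249]
 [ 0.533 -0.221  0.249]]
```

Emit:
apply_moves:
  plan:
    - [-1,[10,-10,30],[-6,0,0]]
    - [-1,[20,-30,60],[-12,0,0]]
    - [-1,[30,-50,90],[-18,0,0]]
    - [-1,[40,-70,120],[-24,0,0]]
    - [-1,[50,-90,140],[-30,0,0]]
    - [-1,[60,-110,150],[-36,0,0]]
    - [-1,[70,-130,150],[-42,0,0]]
    - [-1,[80,-150,150],[-48,0,0]]

```text
clock: 0.9
eef_pos: [0.2947, 0.5141, 0.3524]
eef_rot: [0.062, 0.154, 0.933, -0.319]
ft_force: [1.4, -0.4, -3.1]
gripper_width: 0.0272
```

```bash
python3 -c "
from h import *
s=robot.get_state()
for k in s: print(k,np.round(s[k],4).tolist())"
```

```text
clock 0.9
joints [-1.6761, 0.7214, 0.7699, 1.2272, -0.0802, 1.9032, 0.3285]
joint_vel [-1.046, 0.5381, 2.2116, 0.245, -0.5246, 0.048, 1.1896]
joint_efforts [2.6596, -75.2782, 9.0265, -29.3785, 1.9614, 2.3386, -1.6378]
eef_pos [0.2947, 0.5141, 0.3524]
eef_rot [0.0621, 0.154, 0.933, -0.3194]
ft_force [1.4044, -0.4003, -3.0952]
moment [0.6475, -0.0043, 0.0126]
gripper_width 0.0272
```

```bash
cat >>h.py <<'E'
import itertools
D=[([-1.34206953,.4777068,.02231207,1.55631116,-.01149608,1.10930548,-.08311912],[.22290119,.63657392,.22180298],[-8.22307044e-05,.167603439,.985854170,-7.97337141e-04])]
def Rw(q): return R.from_quat([q[1],q[2],q[3],q[0]])
def fk(q,p,s,full=False):
    c1,d1,a,b,d7,c7,e1,e2,e3=p; z=np.array([0,0,1.]);x=np.array([1.,0,0])
    Rr=R.from_euler('z',q[0]+c1);P=d1*z;L=[P]
    Rr=Rr*R.from_euler('y',q[1])*R.from_euler('z',s[0]*q[2]);P=P+Rr.apply(a*z+e1*x);L.append(P)
    Rr=Rr*R.from_euler('y',q[3]);P=P+Rr.apply(e2*x);Rr=Rr*R.from_euler('z',s[1]*q[4]);P=P+Rr.apply(b*z);L.append(P)
    Rr=Rr*R.from_euler('y',q[5]);P=P+Rr.apply(e3*x);Rr=Rr*R.from_euler('z',s[2]*q[6]+c7);P=P+Rr.apply(d7*z)
    return (P,Rr,L) if full else (P,Rr)
E
python3 - <<'E'
from h import *
st=robot.get_state();D.append((st["joints"],st["eef_pos"],st["eef_rot"]))
for s in itertools.product([1,-1],repeat=3):
    def f(p):
        o=[]
        for q,P,Q in D:
            a,Rr=fk(q,p,s);o+=list((a-P)*10)+list((Rr.inv()*Rw(Q)).as_rotvec())
        return np.r_[o,.01*p[6:]]
    best=min((least_squares(f,[c1,.35,.45,.45,.3,c7,0,0,0]) for c1 in(2.5,-.6) for c7 in(0,1.57,3.14,-1.57)),key=lambda r:r.cost)
    print(s,best.cost,best.x.round(4))
E
```

```text
(1, 1, 1) 0.052525245646638186 [ 2.769   1.4173 29.5994 -4.3721 12.4274  1.9066  3.7637 17.0851  4.7247]
(1, 1, -1) 0.2472885400116468 [-3.4435  1.9458 39.508  -6.0339 16.5619 -4.0684  5.0947 23.0391  6.3198]
(1, -1, 1) 0.10223190085903011 [  2.8389   1.9405 -43.4584   8.902  -16.5128   1.9949  -5.2    -24.5499
  -6.2835]
(1, -1, -1) 0.31941372148878805 [  2.9204   2.5462 -55.7532  11.2543 -21.2034   2.311   -6.612  -31.288
  -8.049 ]
(-1, 1, 1) 0.5457659487533831 [ 2.6628 -1.0586 12.0874 -1.7975  4.7226  1.035   1.0888  5.6312  1.7186]
(-1, 1, -1) 0.14174961094292718 [-3.5446 -1.642  24.0861 -4.0965  9.2828  1.345   2.471  12.2345  3.4526]
(-1, -1, 1) 0.5449471709647055 [  2.6979  -1.3022 -16.3717   3.2809  -6.7148   1.0755  -2.5074 -10.8042
  -2.6504]
(-1, -1, -1) 0.1545664761454881 [ -3.517   -1.8236 -26.1365   4.9151 -10.807   -4.9033  -3.8161 -16.6522
  -4.2136]
```

```bash
python3 - <<'E'
from h import *
st=robot.get_state();D.append((st["joints"],st["eef_pos"],st["eef_rot"]))
E=lambda a,t:R.from_euler(a,t)
res=[]
for s in itertools.product([1,-1],repeat=6):
    def f(p):
        o=[]
        for q,P,Q in D:
            Rr=E('z',s[0]*q[0]+p[0])*E('y',q[1])*E('z',s[1]*q[2])*E('y',s[2]*q[3])*E('z',s[3]*q[4])*E('y',s[4]*q[5]+p[2])*E('z',s[5]*q[6]+p[1])
            o+=list((Rr.inv()*Rw(Q)).as_rotvec())
        return np.r_[o]
    for c1 in(0,1.5,3,-1.5):
      for c7 in (0,1.57,3.14,-1.57):
       for c6 in (0,1.57,3.14,-1.57):
        r=least_squares(f,[c1,c7,c6],max_nfev=15);res.append((r.cost,s,r.x.round(3).tolist()))
res.sort(key=lambda t:t[0])
for r in res[:12]:print(r)
E
```

```text
(np.float64(1.815671984502888e-17), (-1, -1, 1, -1, 1, -1), [-0.0, 7.854, 6.283])
(np.float64(1.8156720376260916e-17), (-1, -1, 1, -1, 1, -1), [6.283, 1.571, -0.0])
(np.float64(1.8156720636929984e-17), (-1, -1, 1, -1, 1, -1), [-0.0, 1.571, -0.0])
(np.float64(1.8156720859807176e-17), (-1, -1, 1, -1, 1, -1), [-0.0, -4.712, -0.0])
(np.float64(1.8156721029664383e-17), (-1, -1, 1, -1, 1, -1), [6.283, 1.571, 6.283])
(np.float64(1.8156721043975232e-17), (-1, -1, 1, -1, 1, -1), [-0.0, 1.571, -0.0])
(np.float64(1.815672120289842e-17), (-1, -1, 1, -1, 1, -1), [-0.0, 1.571, -0.0])
(np.float64(1.815672125268654e-17), (-1, -1, 1, -1, 1, -1), [-0.0, -4.712, -0.0])
(np.float64(1.8156721272278486e-17), (-1, -1, 1, -1, 1, -1), [-0.0, 1.571, -0.0])
(np.float64(1.8156721358028856e-17), (-1, -1, 1, -1, 1, -1), [-0.0, 7.854, -0.0])
(np.float64(1.81567213886338e-17), (-1, -1, 1, -1, 1, -1), [-0.0, 1.571, -0.0])
(np.float64(1.8156721466422576e-17), (-1, -1, 1, -1, 1, -1), [6.283, 1.571, -0.0])
```

Emit:
apply_moves:
  plan:
    - [-1,[0,0,0],[8,0,0]]
    - [-1,[0,0,0],[16,0,0]]
    - [-1,[5,-20,0],[24,0,0]]
    - [-1,[15,-50,0],[32,0,0]]
    - [-1,[30,-85,0],[40,0,0]]
    - [-1,[45,-120,0],[48,0,0]]
    - [-1,[60,-155,0],[48,0,0]]
    - [-1,[75,-190,0],[48,0,0]]

```text
clock: 1.7
eef_pos: [0.3696, 0.322, 0.3533]
eef_rot: [-0.007, 0.167, 0.982, 0.09]
ft_force: [0.3, -0.1, 0.6]
gripper_width: 0.0004
```

```bash
python3 - <<'E'
from h import *
st=robot.get_state();print(st["joints"].round(3),st["eef_pos"].round(3),st["eef_rot"].round(3))
D.append(([-1.6761,.7214,.7699,1.2272,-.0802,1.9032,.3285],[.2947,.5141,.3524],[.0621,.154,.933,-.3194]))
D.append((st["joints"],st["eef_pos"],st["eef_rot"]))
np.savetxt("d.txt",[np.r_[a,b,c] for a,b,c in D])
E=lambda a,t:R.from_euler(a,t)
# position linear in offsets: 3-vector at frames after j1,j3,j5,j7 (min-norm, diagnosed by svd)
A=[];B=[]
for q,P,Q in D:
    q=np.array(q);R1=E('z',-q[0]);R2=R1*E('y',q[1]);R3=R2*E('z',-q[2]);R4=R3*E('y',q[3]);R5=R4*E('z',-q[4]);R6=R5*E('y',q[5])
    M=[r.as_matrix() for r in(R1,R3,R5,R6)]
    # z of each; y(shoulder), y3, y5 
    cols=[M[0][:,2],M[1][:,2],M[2][:,2],M[3][:,2],M[0][:,1],M[1][:,1],M[2][:,1]]
    A.append(np.array(cols).T);B.append(P)
A=np.vstack(A);B=np.hstack(B)
x,res,rk,sv=np.linalg.lstsq(A,B,rcond=None);print(x.round(4),rk,sv.round(3),(A@x-B).round(4))
E
```

```text
[-1.704 -0.101  0.899  1.936 -0.038  1.128  0.446] [0.37  0.322 0.353] [-0.007  0.167  0.982  0.09 ]
[ 0.2871  0.5418  0.4725  0.3357 -0.0305 -0.0312 -0.0006] 7 [2.949 2.87  1.858 0.61  0.457 0.179 0.033] [ 0. -0. -0.  0.  0.  0. -0.  0. -0.]
```

```bash
cat >>h.py <<'E'
LK=np.array([ 0.2871,0.5418,0.4725,0.3357,-0.0305,-0.0312,-0.0006])
LO=np.array([-2.96,-.34,-1.41,.24,-1.37,.17,-2.96]);HI=np.array([2.96,2.1,1.46,2.44,4.51,1.92,2.96])
def chain(q,x=LK):
    E=lambda a,t:R.from_euler(a,t).as_matrix()
    R1=E('z',-q[0]);R3=R1@E('y',q[1])@E('z',-q[2]);R5=R3@E('y',q[3])@E('z',-q[4]);R6=R5@E('y',q[5])
    S=R1@[0,x[4],x[0]];El=S+R3@[0,x[5],x[1]];W=El+R5@[0,x[6],x[2]];P=W+R6@[0,0,x[3]]
    return P,R6@E('z',-q[6]+np.pi/2),El,W
def tool(psi,pitch,roll):  # pointing dir yaw psi (from +x), pitch up, roll 0 => tool x up
    z=np.array([np.cos(psi)*np.cos(pitch),np.sin(psi)*np.cos(pitch),np.sin(pitch)])
    u=np.array([0,0,1.])-z*z[2];u/=np.linalg.norm(u);M=np.c_[u,np.cross(z,u),z]
    return M@R.from_euler('z',roll).as_matrix()
def ik(P,M,q0,w=1e-3):
    f=lambda q:np.r_[(chain(q)[0]-P)*5,(R.from_matrix(chain(q)[1].T@M)).as_rotvec(),w*(q-q0)]
    return least_squares(f,np.clip(q0,LO+.01,HI-.01),bounds=(LO+.02,HI-.02))
E
python3 - <<'E'
from h import *
rng=np.random.default_rng(0);q0=robot.get_state()["joints"]
print(chain(q0)[0],chain(q0)[2:])
for roll in(0,90,180,-90):
  for psi in(0,-20,-45,-60,20):
    out=[]
    for z in(.11,.25):
        best=None
        for k in range(10):
            s=q0 if k==0 else rng.uniform(LO,HI)
            r=ik(np.array([.545,-.135,z]),tool(np.radians(psi),np.radians(5),np.radians(roll)),s,0)
            if best is None or r.cost<best.cost: best=r
            if r.cost<1e-8: break
        out+=[f"{best.cost:.1e}",best.x.round(2).tolist()]
    print(roll,psi,*out)
E
```

```text
[0.36957806 0.32190121 0.35329336] (array([ 0.05994913, -0.07149893,  0.82369097]), array([0.36416473, 0.26175913, 0.68351771]))Traceback (most recent call last):
  File "<stdin>", line 11, in <module>
  File "h.py", line 39, in ik
    return least_squares(f,np.clip(q0,LO+.01,HI-.01),bounds=(LO+.02,HI-.02))
    return func(*args, **kwargs)
    raise ValueError("Initial guess is outside of provided bounds")
ValueError: Initial guess is outside of provided bounds
```

```bash
sed -i 's/LO+.01,HI-.01/LO+.03,HI-.03/' h.py; cat >t.py <<'E'
from h import *
rng=np.random.default_rng(0);q0=robot.get_state()["joints"]
for roll in(0,90,180,-90):
  for psi in(0,-20,-45,-60,20):
    out=[]
    for z in(.11,.25):
        best=None
        for k in range(10):
            s=q0 if k==0 else rng.uniform(LO,HI)
            r=ik(np.array([.545,-.135,z]),tool(np.radians(psi),np.radians(5),np.radians(roll)),s,0)
            if best is None or r.cost<best.cost: best=r
            if r.cost<1e-8: break
        out+=[f"{best.cost:.1e}",best.x.round(2).tolist()]
    print(roll,psi,*out)
E
time timeout 300 python3 t.py
```

```text
0 0 1.6e-03 [1.67, 1.88, -1.08, 2.42, 3.94, 0.84, 2.94] 3.2e-02 [1.72, 1.71, -1.39, 2.42, 3.76, 0.57, 2.83]
0 -20 1.9e-02 [-0.64, 1.5, 0.32, 2.42, 1.99, 1.9, 0.7] 6.5e-02 [1.03, 1.63, -1.11, 2.42, 3.84, 1.9, 2.94]
0 -45 3.9e-19 [-1.02, 1.32, 0.51, 2.41, 1.7, 1.18, 1.01] 3.1e-03 [-0.19, 0.75, -0.37, 2.42, 1.84, 1.9, 1.64]
0 -60 6.8e-19 [-1.07, 1.28, 0.58, 2.26, 1.34, 1.03, 1.41] 7.3e-28 [-1.17, 1.0, 0.79, 2.36, 1.43, 1.02, 1.62]
0 20 1.5e-29 [1.64, 1.53, -1.0, 2.31, 4.41, 0.66, 2.17] 6.1e-28 [1.46, 0.96, -0.93, 2.42, 4.22, 1.01, 1.88]
90 0 1.4e-03 [1.81, 2.08, -1.17, 2.42, 3.78, 0.64, 1.64] 3.2e-02 [1.72, 1.71, -1.39, 2.42, 3.76, 0.57, 1.26]
90 -20 5.0e-03 [1.3, 2.08, -1.09, 2.42, 3.98, 1.56, 1.67] 5.6e-02 [1.04, 2.01, -1.39, 2.42, 3.94, 1.8, 1.85]
90 -45 1.5e-23 [-0.85, 1.22, 0.34, 2.41, 1.72, 1.39, -0.49] 3.1e-03 [-0.19, 0.75, -0.37, 2.42, 1.84, 1.9, 0.07]
90 -60 3.4e-21 [-0.99, 1.22, 0.49, 2.25, 1.38, 1.15, -0.17] 1.1e-24 [-1.04, 0.88, 0.6, 2.35, 1.46, 1.21, 0.05]
90 20 3.7e-20 [1.06, 1.14, -0.41, 2.33, 4.3, 1.42, 0.41] 2.3e-16 [1.46, 0.96, -0.93, 2.42, 4.22, 1.01, 0.31]
180 0 1.4e
[... 444 characters left out ...]
9e-20 [0.57, 1.12, 0.07, 2.36, 4.16, 1.9, -1.32] 2.7e-23 [1.46, 0.96, -0.93, 2.42, 4.22, 1.01, -1.26]
-90 0 1.4e-03 [1.81, 2.08, -1.17, 2.42, 3.78, 0.64, -1.5] 3.2e-02 [1.72, 1.71, -1.39, 2.42, 3.76, 0.57, -1.88]
-90 -20 1.9e-02 [-0.64, 1.5, 0.32, 2.42, 1.99, 1.9, 2.27] 9.3e-02 [-0.4, 0.91, -0.02, 2.42, 2.01, 1.9, 2.92]
-90 -45 5.1e-28 [-0.57, 1.13, 0.06, 2.39, 1.78, 1.69, 2.76] 5.5e-03 [-0.06, 0.71, -0.52, 2.42, 1.87, 1.9, -2.94]
-90 -60 1.3e-21 [-1.54, 1.99, 1.14, 2.27, -0.08, 0.24, -2.07] 1.1e-21 [-1.42, 1.49, 1.22, 2.37, 1.16, 0.4, -2.94]
-90 20 1.6e-30 [1.57, 1.46, -0.93, 2.31, 4.4, 0.77, -2.57] 6.5e-03 [0.29, 0.78, 0.46, 2.42, 4.17, 1.9, 2.94]
real	0m29.549s
user	0m30.147s
sys	0m0.108s
```

```bash
cat >t.py <<'E'
from h import *
rng=np.random.default_rng(1)
h=[.6951,.0076,.0914]
T=h2w(h,[[-.18,-.125,0]])[0];print("T",T)
for psi in(-45,-50,-55,-60):
  M=tool(np.radians(psi),0,np.pi/2);t=M[:,2]
  qp=np.array([-.85,1.2,.3,2.3,1.6,1.4,-.3])
  for name,P in(("hi",T+[0,0,.24]),("push",T+[0,0,.118]),("under",T+[0,0,.105]),("back50",T+[0,0,.105]-.05*t),("back110",T+[0,0,.105]-.11*t),("back110hi",T+[0,0,.25]-.11*t),("back160hi",T+[0,0,.3]-.16*t)):
    r=ik(P,M,qp,1e-3);e=chain(r.x)[0]-P;qp=r.x
    print(psi,name,f"{np.linalg.norm(e)*1e3:.1f}mm",r.x.round(2),chain(r.x)[3].round(2))
E
python3 t.py
```

```text
T [ 0.52726043 -0.13330734  0.        ]
-45 hi 12.9mm [-0.07  0.72 -0.55  2.42  1.79  1.9   0.14] [0.33 0.13 0.24]
-45 push 3.2mm [-0.28  1.05 -0.28  2.42  1.84  1.9  -0.22] [0.3  0.11 0.11]
-45 under 1.5mm [-0.29  1.08 -0.26  2.42  1.85  1.9  -0.25] [0.29 0.11 0.1 ]
-45 back50 5.3mm [-0.42  1.11 -0.29  2.42  1.66  1.9  -0.33] [0.27 0.15 0.1 ]
-45 back110 7.1mm [-0.55  1.13 -0.35  2.42  1.46  1.9  -0.4 ] [0.23 0.2  0.09]
-45 back110hi 19.8mm [-0.43  0.69 -0.52  2.42  1.37  1.9   0.03] [0.27 0.23 0.25]
-45 back160hi 20.2mm [-0.51  0.51 -0.6   2.42  1.21  1.9   0.16] [0.23 0.27 0.31]
-50 hi 4.9mm [-0.09  0.72 -0.54  2.42  1.75  1.9   0.13] [0.33 0.13 0.24]
-50 push 0.0mm [-0.25  1.03 -0.33  2.39  1.78  1.9  -0.18] [0.31 0.12 0.12]
-50 under 0.0mm [-0.26  1.06 -0.31  2.38  1.78  1.9  -0.2 ] [0.31 0.12 0.11]
-50 back50 0.0mm [-0.38  1.07 -0.34  2.4   1.63  1.9  -0.27] [0.28 0.16 0.11]
-50 back110 0.0mm [-0.51  1.09 -0.4   2.4   1.45  1.9  -0.34] [0.24 0.21 0.11]
-50 back110hi 9.6mm [-0.43  0.69 -0.51  2.42  1.36  1.9   0.03] [0.27 0.23 0.25]
-50 back160hi 8.8mm [-0.55  0.53 -0.55  2.42  
[... 426 characters left out ...]
k110hi 0.0mm [-0.52  0.67 -0.41  2.42  1.35  1.84  0.04] [0.27 0.23 0.25]
-55 back160hi 0.0mm [-0.59  0.54 -0.49  2.4   1.22  1.89  0.14] [0.24 0.27 0.3 ]
-60 hi 0.0mm [-0.87  0.73  0.36  2.38  1.48  1.34  0.08] [0.36 0.16 0.24]
-60 push 0.0mm [-0.82  1.04  0.28  2.31  1.46  1.31 -0.16] [0.36 0.16 0.12]
-60 under 0.0mm [-0.82  1.07  0.27  2.3   1.46  1.31 -0.17] [0.36 0.16 0.11]
-60 back50 0.0mm [-0.89  1.05  0.21  2.3   1.34  1.35 -0.15] [0.33 0.2  0.11]
-60 back110 0.0mm [-0.98  1.03  0.14  2.28  1.21  1.4  -0.12] [0.3  0.25 0.11]
-60 back110hi 0.0mm [-1.01  0.67  0.19  2.37  1.22  1.5   0.15] [0.3  0.25 0.25]
-60 back160hi 0.0mm [-1.1   0.54  0.15  2.35  1.13  1.61  0.27] [0.28 0.3  0.3 ]
```

```bash
cat >t.py <<'E'
from h import *
h=[.6951,.0076,.0914]
T=h2w(h,[[-.178,-.105,0]])[0]
M=tool(np.radians(-58),0,np.pi/2);t=M[:,2]
R0=Rw([0,.1676,.98585,0]).as_matrix();P0=np.array([.378,.297,.3725])
rv=R.from_matrix(M@R0.T).as_rotvec();print("T",T.round(4),"rotvec deg",np.degrees(rv).round(1),np.degrees(np.linalg.norm(rv)))
G=T+[0,0,.30]-.16*t;print("goal",G.round(3),"shift mm",((G-P0)*1e3).round(0))
q=robot.get_state()["joints"];n=20
for k in range(1,n+1):
    f=k/n;P=P0+f*(G-P0);MM=R.from_rotvec(f*rv).as_matrix()@R0
    r=ik(P,MM,q,.02);q=r.x
    if k%4==0:print(k,q.round(2),(np.linalg.norm(chain(q)[0]-P)*1e3).round(1))
E
python3 t.py
```

```text
T [ 0.5274 -0.1132  0.    ] rotvec deg [-91.9 -10.2  40. ] 100.79853971107592
goal [0.443 0.022 0.3  ] shift mm [  65. -275.  -73.]
4 [-1.69  0.11  0.91  1.83  0.18  1.43  0.56] 0.0
8 [-1.7   0.22  0.9   1.9   0.38  1.46  0.63] 0.0
12 [-1.72  0.34  0.89  2.03  0.58  1.43  0.65] 0.0
16 [-1.71  0.5   0.86  2.2   0.78  1.34  0.6 ] 0.0
20 [-1.66  0.74  0.82  2.38  1.01  1.21  0.42] 0.0
```

Emit:
apply_moves:
  plan:
    - [-1,[4,-17,-4],[-5.75,-0.64,2.5]]
    - [-1,[8,-34,-9],[-11.5,-1.3,5]]
    - [-1,[12,-51,-13],[-17.25,-1.9,7.5]]
    - [-1,[16,-68,-18],[-23,-2.5,10]]
    - [-1,[20,-86,-22],[-28.75,-3.2,12.5]]
    - [-1,[24,-103,-27],[-34.5,-3.8,15]]
    - [-1,[28,-120,-32],[-40.2,-4.5,17.5]]
    - [-1,[32,-137,-36],[-46,-5.1,20]]

```text
clock: 2.5
eef_pos: [0.4017, 0.1873, 0.3175]
eef_rot: [0.087, -0.018, 0.951, -0.297]
ft_force: [0.8, 0.2, 0.1]
gripper_width: 0.0007
```

Emit:
apply_moves:
  plan:
    - [-1,[4,-17,-4],[-5.75,-0.64,2.5]]
    - [-1,[8,-34,-9],[-11.5,-1.3,5]]
    - [-1,[12,-51,-13],[-17.25,-1.9,7.5]]
    - [-1,[16,-68,-18],[-23,-2.5,10]]
    - [-1,[20,-86,-22],[-28.75,-3.2,12.5]]
    - [-1,[24,-103,-27],[-34.5,-3.8,15]]
    - [-1,[28,-120,-32],[-40.2,-4.5,17.5]]
    - [-1,[33,-138,-37],[-46,-5.1,20]]

```text
clock: 3.3
eef_pos: [0.4349, 0.0501, 0.2801]
eef_rot: [0.163, -0.199, 0.738, -0.623]
ft_force: [0.5, -0.2, -1.0]
gripper_width: 0.0004
```

```bash
python3 - <<'E'
from h import *
import cv2
st=robot.get_state();print(st["joints"].round(3),st["eef_pos"].round(4),st["ft_force"].round(1));print(Rw(st["eef_rot"]).as_matrix().round(3));print(chain(st["joints"])[0]-st["eef_pos"])
cv2.imwrite("pics/w1.png",viewer.get_image("wrist")[:,:,::-1]);np.save("w1.npy",cam("wrist",st)[1])
E
```

```text
[-1.696  0.652  0.84   2.314  0.876  1.194  0.573] [0.4349 0.0501 0.2801] [ 0.5 -0.2 -1. ]
[[-0.868 -0.09   0.489]
 [-0.497  0.144 -0.856]
 [ 0.007 -0.985 -0.17 ]]
[5.57213442e-05 1.55393638e-04 9.77131923e-05]
```

View pics/w1.png

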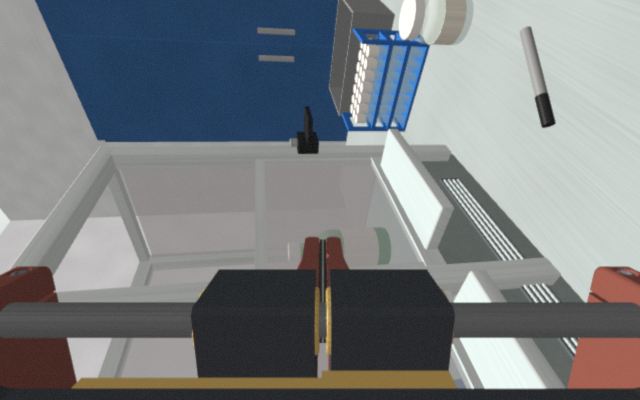

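The right window's lip lies at about (383..450, 133..248). Its front edge runs (395,133) to (450,210), and image left is world up. The clip plate is nearly edge-on at (308,107..135). I'll enlarge that area.

```bash
python3 - <<'E'
import cv2
i=cv2.imread("pics/w1.png")[95:255,280:460]
cv2.imwrite("pics/w1c.png",cv2.resize(i,None,fx=3.6,fy=3.6,interpolation=cv2.INTER_CUBIC))
E
```

```text
(no output)
```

View pics/w1c.png

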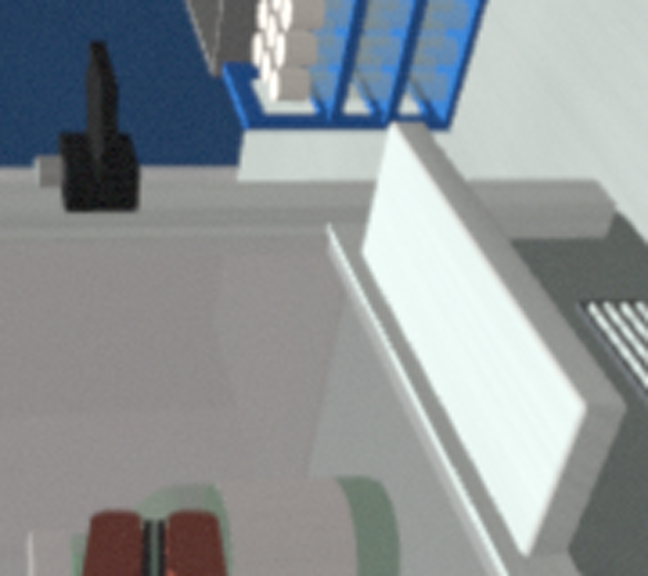

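```bash
cat >fit.py <<'E'
from h import *
S=cam("side");C=cam("scene");W=(np.array(viewer.camera_model("wrist")["intrinsics"]),np.load("w1.npy"))
os_=np.array([[342.3,138.7],[341,189.3],[341,212],[340,270]])
oc=np.array([[359,144.3],[353.7,192],[350.7,213.3],[345,266.7]])
ow=np.array([[389.2,129.7],[442.5,207.5],[380.8,164.4],[425.8,248.6]])
X=-.198
def f(p):
    zr,zl=p[3:5]
    A=h2w(p,np.array([[X,-.2075,zr],[X,-.0375,zr],[X,.0375,zl],[X,.2075,zl]]));B=h2w(p,np.array([[X,-.2075,zr],[X,-.0375,zr],[X+.06,-.2075,zr],[X+.06,-.0375,zr]]))
    return np.r_[(proj(A,S)-os_).ravel(),(proj(A,C)-oc).ravel(),(proj(B,W)-ow).ravel()]
r=least_squares(f,[.695,.008,.09,.15,.16]);h=r.x;print(h.round(4));print(r.fun[-8:].round(1),r.fun[:16].round(1))
W1=W
if __name__=="__main__":
  for xc,yc in((-.202,-.245),(-.187,-.277),(-.182,-.213)):
    for z in(.26,.27,.28,.29): print(xc,yc,z,proj(h2w(h,[[xc,yc,z]]),W)[0].round(1),proj(h2w(h,[[xc,yc,z]]),S)[0].round(1))
E
python3 fit.py
```

```text
[0.6958 0.0053 0.0936 0.1408 0.1501]
[-0.5 -2.   0.5 -1.1 -0.4  1.3  0.1  1.4] [-1.  -0.3 -0.4 -0.4 -0.5 -0.3 -0.2 -0.3  0.   0.3 -0.2 -0.   0.3  0.
 -0.3  0.5]
-0.202 -0.245 0.26 [298.1 112.5] [345.7 108.2]
-0.202 -0.245 0.27 [290.8 112.4] [346.  106.3]
-0.202 -0.245 0.28 [283.5 112.3] [346.3 104.5]
-0.202 -0.245 0.29 [276.  112.3] [346.6 102.6]
-0.187 -0.277 0.26 [295.7 113.4] [340.7  98.4]
-0.187 -0.277 0.27 [288.9 113.3] [341.   96.5]
-0.187 -0.277 0.28 [282.1 113.2] [341.2  94.6]
-0.187 -0.277 0.29 [275.2 113.1] [341.4  92.6]
-0.182 -0.213 0.26 [300.  136.7] [338.7 117.7]
-0.182 -0.213 0.27 [292.5 136.7] [338.9 115.9]
-0.182 -0.213 0.28 [284.9 136.7] [339.2 114.1]
-0.182 -0.213 0.29 [277.3 136.7] [339.4 112.3]
```

```bash
python3 - <<'E'
from h import *
h=[.6958,.0053,.0936]
def gnd(px,n,z):
    K,T=cam(n);d=T[:3,:3]@np.linalg.solve(K,[*px,1]);return (T[:3,3]+d*(z-T[2,3])/d[2])[:2].round(3)
c=lambda x,y:(290+x/3,90+y/3)
print("tube",gnd(c(170,466),"side",.01),gnd(c(256,457),"side",.01),"pen",gnd(c(194,283),"side",.006),gnd(c(257,210),"side",.006),"jar",gnd(c(248,55),"side",.09))
T=h2w(h,[[-.178,-.105,0]])[0];t=tool(np.radians(-58),0,np.pi/2)[:,2];print("T",T.round(4),t.round(3))
for s in(.08,.14,.2,.26,.32): print(s,(T-t*s)[:2].round(3),(T-t*(s+.07))[:2].round(3))
st=robot.get_state();print(st["clock"],st["eef_pos"],st["joint_vel"].round(2))
E
```

```text
tube [0.458 0.093] [0.366 0.071] pen [ 0.452 -0.122] [ 0.388 -0.221] jar [ 0.423 -0.373]
T [ 0.5284 -0.1159  0.    ] [ 0.53  -0.848  0.   ]
0.08 [ 0.486 -0.048] [0.449 0.011]
0.14 [0.454 0.003] [0.417 0.062]
0.2 [0.422 0.054] [0.385 0.113]
0.26 [0.391 0.105] [0.354 0.164]
0.32 [0.359 0.155] [0.322 0.215]
3.35 [0.43312639 0.04677043 0.2790256 ] [-0.01 -0.09  0.02 -0.05 -0.13  0.1   0.09]
```

Emit:
apply_moves:
  plan:
    - [-1,[8,-13,-5],[0,0,0]]
    - [-1,[16,-26,-10],[0,0,0]]
    - [-1,[24,-40,-15],[0,0,0]]
    - [-1,[32,-53,-20],[0,0,0]]
    - [-1,[32,-53,-20],[0,0,0]]
    - [-1,[32,-53,-20],[0,0,0]]

```text
clock: 3.95
eef_pos: [0.4666, -0.0028, 0.2607]
eef_rot: [0.163, -0.197, 0.74, -0.622]
ft_force: [0.6, 0.5, 0.5]
gripper_width: 0.0002
```

```bash
cat >pose.py <<'E'
from h import *
import sys
st=robot.get_state();M=Rw(st["eef_rot"]).as_matrix();z=M[:,2]
h=[.6958,.0053,.0936];c,s=np.cos(h[2]),np.sin(h[2]);d=st["eef_pos"][:2]-h[:2]
print(round(st["clock"],2),"P",st["eef_pos"].round(4),"psi",np.degrees(np.arctan2(z[1],z[0])).round(2),"pitch",np.degrees(np.arcsin(z[2])).round(2),"ydown",M[:,1].round(3))
print("q",st["joints"].round(3),"F",st["ft_force"].round(2),"hood xy",round(c*d[0]+s*d[1],4),round(-s*d[0]+c*d[1],4),"depth",round(c*d[0]+s*d[1]+.198,4))
tgt=tool(np.radians(-58),np.radians(-2),np.pi/2);print("turn to psi-58 pitch-2:",np.degrees(R.from_matrix(tgt@M.T).as_rotvec()).round(1))
E
python3 pose.py
```

```text
3.95 P [ 0.4666 -0.0028  0.2607] psi -60.47 pitch -9.93 ydown [-0.089  0.148 -0.985]
q [-1.574  0.708  0.858  2.354  0.986  1.053  0.502] F [0.63 0.53 0.54] hood xy -0.2289 0.0134 depth -0.0309
turn to psi-58 pitch-2: [-6.7 -4.3  2.4]
```

Emit:
apply_moves:
  plan:
    - [-1,[4,-12,0],[-3,-2,1.1]]
    - [-1,[8,-28,0],[-6.7,-4.3,2.4]]
    - [-1,[8,-28,-25],[-6.7,-4.3,2.4]]
    - [-1,[8,-28,-50],[-6.7,-4.3,2.4]]
    - [-1,[8,-28,-75],[-6.7,-4.3,2.4]]
    - [-1,[8,-28,-100],[-6.7,-4.3,2.4]]
    - [-1,[8,-28,-115],[-6.7,-4.3,2.4]]
    - [-1,[8,-28,-115],[-6.7,-4.3,2.4]]

```text
clock: 4.75
eef_pos: [0.4752, -0.0293, 0.1439]
eef_rot: [0.192, -0.2, 0.691, -0.668]
ft_force: [0.9, -0.0, 1.3]
gripper_width: 0.0005
```

```bash
python3 pose.py
```

```text
4.75 P [ 0.4752 -0.0293  0.1439] psi -57.84 pitch -1.98 ydown [-0.02   0.028 -0.999]
q [-1.45   1.139  0.676  2.359  1.047  0.894  0.107] F [ 0.91 -0.02  1.26] hood xy -0.2228 -0.0138 depth -0.0248
turn to psi-58 pitch-2: [ 0.1 -0.1 -0.2]
```

Emit:
apply_moves:
  plan:
    - [-1,[0,0,-15],[0,0,0]]
    - [-1,[0,0,-31],[0,0,0]]
    - [-1,[0,0,-31],[0,0,0]]
    - [-1,[0,0,-31],[0,0,0]]

```text
clock: 5.15
eef_pos: [0.4748, -0.0307, 0.1155]
eef_rot: [0.192, -0.198, 0.691, -0.668]
ft_force: [-0.1, 1.1, 0.3]
gripper_width: 0.0008
```

```bash
python3 pose.py; python3 - <<'E'
from h import *
import cv2
st=robot.get_state()
cv2.imwrite("pics/w2.png",viewer.get_image("wrist")[:,:,::-1]);np.save("w2.npy",cam("wrist",st)[1])
E
```

```text
5.15 P [ 0.4748 -0.0307  0.1155] psi -57.97 pitch -1.9 ydown [-0.017  0.028 -0.999]
q [-1.433  1.202  0.639  2.336  1.031  0.879  0.064] F [-0.1   1.12  0.31] hood xy -0.2234 -0.0151 depth -0.0254
turn to psi-58 pitch-2: [ 0.1  0.1 -0. ]
```

View pics/w2.png

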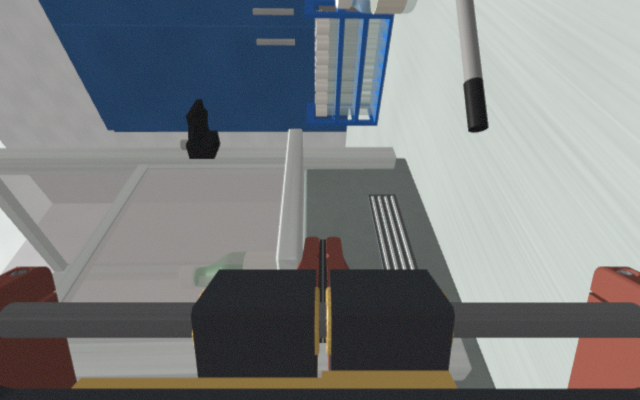

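The lip is seen nearly edge-on, with its front face between columns 278..303 at the near end and 288..302 at the far end. The fingertips (302..345, 238) are just below it on the right. The clip is at (187..208, 98..158).

```bash
python3 - <<'E'
from h import *
h=[.6958,.0053,.0936];W=(cam("wrist")[0],np.load("w2.npy"))
for P in([-.198,-.2075],[-.198,-.0375]):
  for z in (.125,.13,.135,.14,.145,.15): print(P,z,proj(h2w(h,[[*P,z]]),W)[0].round(1))
for dy in(-.0135,.0135): print("tip edge",proj((W[1]@np.r_[np.linalg.inv(viewer.camera_model('wrist')['mount'])@[0,dy,0,1]])[:3],W))
import cv2
i=cv2.imread("pics/w2.png")[90:290,170:370]
cv2.imwrite("pics/w2c.png",cv2.resize(i,None,fx=3,fy=3,interpolation=cv2.INTER_CUBIC))
E
```

```text
[-0.198, -0.2075] 0.125 [306.2 127.3]
[-0.198, -0.2075] 0.13 [301.3 127.3]
[-0.198, -0.2075] 0.135 [296.3 127.3]
[-0.198, -0.2075] 0.14 [291.4 127.3]
[-0.198, -0.2075] 0.145 [286.5 127.3]
[-0.198, -0.2075] 0.15 [281.6 127.3]
[-0.198, -0.0375] 0.125 [304.5 255.8]
[-0.198, -0.0375] 0.13 [296.6 255.9]
[-0.198, -0.0375] 0.135 [288.7 256.1]
[-0.198, -0.0375] 0.14 [280.8 256.2]
[-0.198, -0.0375] 0.145 [272.8 256.3]
[-0.198, -0.0375] 0.15 [264.9 256.4]
tip edge [[295.55101527 256.80039872]]
tip edge [[346.22731074 256.78280243]]
```

View pics/w2c.png

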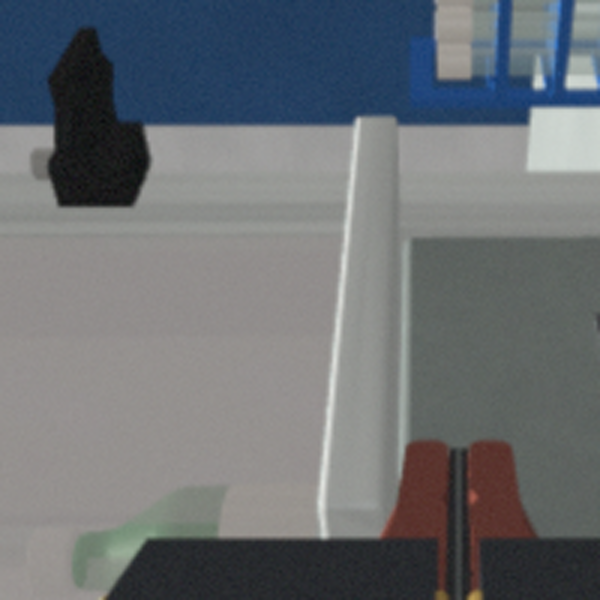

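Emit:
apply_moves:
  plan:
    - [-1,[0,0,-7],[0,0,0]]
    - [-1,[0,0,-7],[0,0,0]]
    - [-1,[13,-21,-7],[0,0,0]]
    - [-1,[26,-42,-7],[0,0,0]]
    - [-1,[40,-64,-7],[0,0,0]]
    - [-1,[53,-85,-7],[0,0,0]]
    - [-1,[53,-85,-7],[0,0,0]]
    - [-1,[53,-85,-7],[0,0,0]]

```text
clock: 6.0
eef_pos: [0.5273, -0.1166, 0.1078]
eef_rot: [0.191, -0.198, 0.691, -0.669]
ft_force: [0.3, 0.3, -0.9]
gripper_width: 0.0002
```

```bash
python3 pose.py
```

```text
6.0 P [ 0.5273 -0.1166  0.1078] psi -58.06 pitch -1.89 ydown [-0.018  0.028 -0.999]
q [-1.279  1.329  0.756  2.339  1.304  0.715 -0.131] F [ 0.28  0.35 -0.91] hood xy -0.1791 -0.1056 depth 0.0189
turn to psi-58 pitch-2: [0.1 0.  0.1]
```

Emit:
apply_moves:
  plan:
    - [-1,[0,0,5],[0,0,0]]
    - [-1,[0,0,10],[0,0,0]]
    - [-1,[0,0,20],[0,0,0]]
    - [-1,[0,0,32],[0,0,0]]
    - [-1,[0,0,44],[0,0,0]]
    - [-1,[0,0,56],[0,0,0]]
    - [-1,[0,0,68],[0,0,0]]
    - [-1,[0,0,80],[0,0,0]]

```text
clock: 6.8
eef_pos: [0.5276, -0.1161, 0.1885]
eef_rot: [0.192, -0.198, 0.691, -0.668]
ft_force: [-1.0, 3.9, -5.4]
gripper_width: 0.0001
```

Emit:
apply_moves:
  plan:
    - [-1,[0,0,3],[0,0,0]]
    - [-1,[0,0,3],[0,0,0]]
    - [-1,[0,0,3],[0,0,0]]

```text
clock: 7.1
eef_pos: [0.5272, -0.117, 0.1916]
eef_rot: [0.191, -0.197, 0.69, -0.669]
ft_force: [-0.8, 0.9, 0.5]
gripper_width: 0.0002
```

```bash
python3 pose.py; python3 - <<'E'
from h import *
import cv2
st=robot.get_state()
w=viewer.get_image("wrist")[:,:,::-1];np.save("w3.npy",cam("wrist",st)[1]);s=viewer.get_image("side")[:,:,::-1]
cv2.imwrite("pics/w3f.png",w)
r=lambda i,k:cv2.resize(i,None,fx=k,fy=k,interpolation=cv2.INTER_CUBIC)
cv2.imwrite("pics/w3.png",np.hstack([r(w[80:280,170:370],2.5),r(s[90:290,290:410],2.5)]))
E
```

```text
7.1 P [ 0.5272 -0.117   0.1916] psi -58.08 pitch -1.8 ydown [-0.017  0.027 -1.   ]
q [-1.323e+00  1.158e+00  8.870e-01  2.400e+00  1.356e+00  7.250e-01
 -1.000e-03] F [-0.77  0.94  0.49] hood xy -0.1793 -0.106 depth 0.0187
turn to psi-58 pitch-2: [0.2 0.1 0.1]
```

View pics/w3.png

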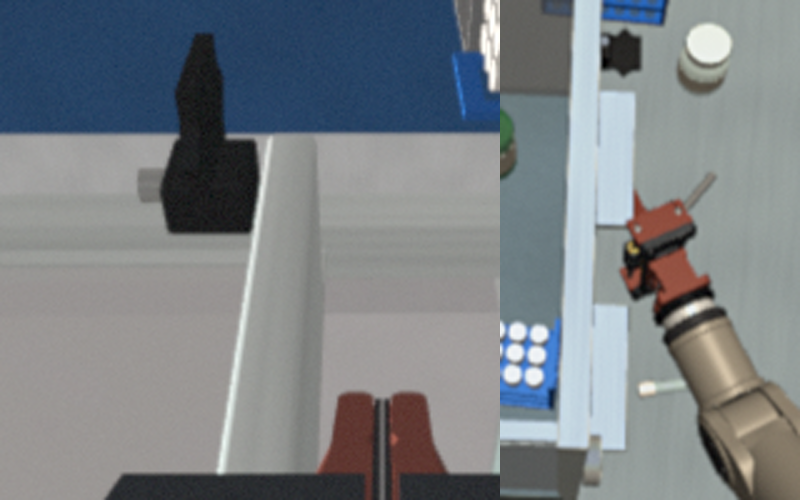

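```bash
cat >m.py <<'E'
from h import *
h=[.6958,.0053,.0936];K=cam("wrist")[0]
def sol(f,px,y):  # x,z of a point in the hood plane y
    W=(K,np.load(f));return least_squares(lambda p:(proj(h2w(h,[[p[0],y,p[1]]]),W)-px)[0],[-.18,.2]).x.round(4)
E
python3 - <<'E'
from m import *
print("w2 clip",sol("w2.npy",[186.7,116],-.213),"lip far",sol("w2.npy",[289,130],-.2075),"near",sol("w2.npy",[277,260],-.0375))
print("w2 outer tip",sol("w2.npy",[207,112],-.277))
print("w3 clip",sol("w3.npy",[240.8,118],-.213),"lip far",sol("w3.npy",[278,134.8],-.2075),"outer tip",sol("w3.npy",[258.8,118],-.277))
E
```

```text
w2 clip [-0.2077  0.2443] lip far [-0.195   0.1426] near [-0.1943  0.1426]
w2 outer tip [-0.1817  0.2444]
w3 clip [-0.2063  0.2466] lip far [-0.1959  0.2204] outer tip [-0.175   0.2446]
```

Emit:
apply_moves:
  plan:
    - [-1,[0,0,4],[0,0,0]]
    - [-1,[0,0,8],[0,0,0]]
    - [-1,[0,0,12],[0,0,0]]
    - [-1,[0,0,16],[0,0,0]]
    - [-1,[0,0,19],[0,0,0]]
    - [-1,[0,0,21],[0,0,0]]
    - [-1,[0,0,21],[0,0,0]]
    - [-1,[0,0,21],[0,0,0]]

```text
clock: 8.0
eef_pos: [0.5275, -0.1163, 0.212]
eef_rot: [0.192, -0.198, 0.691, -0.668]
ft_force: [-0.6, -1.9, -1.9]
gripper_width: 0.0003
```

```bash
python3 pose.py; python3 - <<'E'
from h import *
import cv2
st=robot.get_state()
w=viewer.get_image("wrist")[:,:,::-1];np.save("w4.npy",cam("wrist",st)[1])
cv2.imwrite("pics/w4f.png",w)
cv2.imwrite("pics/w4.png",cv2.resize(w[90:240,200:350],None,fx=4,fy=4,interpolation=cv2.INTER_CUBIC))
E
```

```text
8.0 P [ 0.5275 -0.1163  0.212 ] psi -58.02 pitch -1.88 ydown [-0.017  0.028 -0.999]
q [-1.338  1.111  0.923  2.409  1.365  0.732  0.042] F [-0.56 -1.91 -1.9 ] hood xy -0.179 -0.1054 depth 0.019
turn to psi-58 pitch-2: [0.1 0.1 0. ]
```

View pics/w4.png

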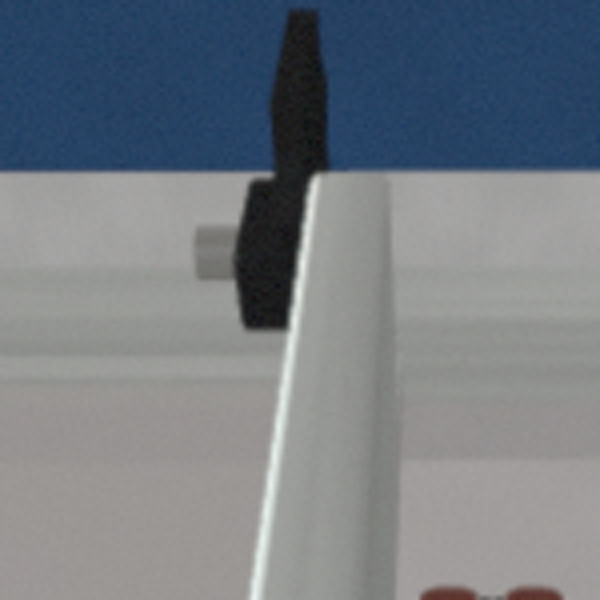

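```bash
python3 - <<'E'
from m import *
print("clip",sol("w4.npy",[268,115],-.213),"far lip",sol("w4.npy",[278.75,133.2],-.2075),"outer",sol("w4.npy",[281.5,115],-.277))
W=(K,np.load("w4.npy"))
for P in([-.198,-.2075,.2415],[-.198,-.2075,.2455],[-.187,-.213,.2455],[-.207,-.213,.2455],[-.187,-.213,.255],[-.207,-.245,.2455],[-.187,-.277,.2455]): print(P,proj(h2w(h,[P]),W)[0].round(1))
print(W[1][:3,3])
E
```

```text
clip [-0.2079  0.2473] far lip [-0.1964  0.2401] outer [-0.1771  0.2438]
[-0.198, -0.2075, 0.2415] [276.7 131.2]
[-0.198, -0.2075, 0.2455] [271.1 131.2]
[-0.187, -0.213, 0.2455] [273.  140.8]
[-0.207, -0.213, 0.2455] [270.7 116.1]
[-0.187, -0.213, 0.255] [260.4 140.8]
[-0.207, -0.245, 0.2455] [274.2  97.8]
[-0.187, -0.277, 0.2455] [278.8 104.7]
[ 0.38166787 -0.01511244  0.2167367 ]
```

Emit:
apply_moves:
  plan:
    - [-1,[0,0,-6],[0,0,0]]
    - [-1,[0,0,-6],[0,0,0]]
    - [-1,[-13,21,-6],[0,0,0]]
    - [-1,[-26,42,-6],[0,0,0]]
    - [-1,[-40,64,5],[0,0,0]]
    - [-1,[-40,64,18],[0,0,0]]
    - [-1,[-40,64,31],[0,0,0]]
    - [-1,[-40,64,31],[0,0,0]]

```text
clock: 8.85
eef_pos: [0.4875, -0.0522, 0.2435]
eef_rot: [0.192, -0.198, 0.691, -0.668]
ft_force: [0.1, 0.6, 0.1]
gripper_width: 0.0003
```

Emit:
apply_moves:
  plan:
    - [-1,[0,0,0],[0,0,0]]
    - [-1,[0,0,0],[0,0,0]]

```text
clock: 9.05
eef_pos: [0.4876, -0.0522, 0.2422]
eef_rot: [0.191, -0.198, 0.691, -0.668]
ft_force: [0.3, 0.1, -0.9]
gripper_width: 0.0007
```

```bash
python3 pose.py; python3 - <<'E'
from h import *
import cv2
st=robot.get_state()
w=viewer.get_image("wrist")[:,:,::-1];W=cam("wrist",st)[1];np.save("w5.npy",W);print(W[:3,3])
cv2.imwrite("pics/w5f.png",w)
cv2.imwrite("pics/w5.png",cv2.resize(w[80:280,230:380],None,fx=4,fy=4,interpolation=cv2.INTER_CUBIC)[:600])
E
```

```text
9.05 P [ 0.4876 -0.0522  0.2422] psi -58.0 pitch -1.91 ydown [-0.019  0.028 -0.999]
q [-1.514  0.975  0.906  2.419  1.142  0.869  0.265] F [ 0.25  0.12 -0.91] hood xy -0.2126 -0.0378 depth -0.0146
turn to psi-58 pitch-2: [ 0.1 -0.   0. ]
[0.34180944 0.04895056 0.24706089]
```

View pics/w5.png

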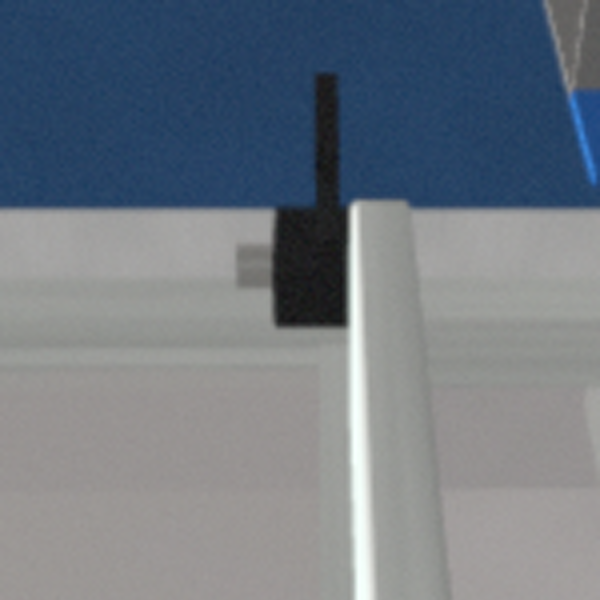

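```bash
python3 - <<'E'
from m import *
for y in(-.213,-.229,-.261): print("clip",y,[sol("w5.npy",[c,r],y).tolist() for c,r in((309.2,99),(309.3,115),(309.3,130))])
print("lip",sol("w5.npy",[317.6,130.6],-.2075), sol("w5.npy",[319,230],-.08))
E
```

```text
clip -0.213 [[-0.2245, 0.2482], [-0.209, 0.2483], [-0.1935, 0.2484]]
clip -0.229 [[-0.2177, 0.2483], [-0.2013, 0.2483], [-0.185, 0.2485]]
clip -0.261 [[-0.204, 0.2484], [-0.1859, 0.2485], [-0.1678, 0.2486]]
lip [-0.1958  0.2405] [-0.1903  0.242 ]
```

Emit:
apply_moves:
  plan:
    - [-1,[0,0,-18],[0,0,0]]
    - [-1,[0,0,-36],[0,0,0]]
    - [-1,[0,0,-37],[0,0,0]]
    - [-1,[13,-21,-37],[0,0,0]]
    - [-1,[26,-42,-37],[0,0,0]]
    - [-1,[40,-64,-37],[0,0,0]]
    - [-1,[40,-64,-37],[0,0,0]]
    - [-1,[40,-64,-37],[0,0,0]]

```text
clock: 9.9
eef_pos: [0.5272, -0.1168, 0.2061]
eef_rot: [0.191, -0.198, 0.691, -0.669]
ft_force: [-0.3, -1.1, -0.2]
gripper_width: 0.0002
```

```bash
python3 pose.py
```

```text
9.9 P [ 0.5272 -0.1168  0.2061] psi -58.09 pitch -1.87 ydown [-0.018  0.027 -0.999]
q [-1.336  1.129  0.917  2.407  1.36   0.724  0.032] F [-0.32 -1.14 -0.2 ] hood xy -0.1792 -0.1058 depth 0.0188
turn to psi-58 pitch-2: [0.1 0.  0.1]
```

Emit:
apply_moves:
  plan:
    - [-1,[0,0,4],[0,0,0]]
    - [-1,[0,0,7],[0,0,0]]
    - [-1,[0,0,10],[0,0,0]]
    - [-1,[0,0,12],[0,0,0]]
    - [-1,[0,0,13.5],[0,0,0]]
    - [-1,[0,0,13.5],[0,0,0]]
    - [-1,[0,0,13.5],[0,0,0]]
    - [-1,[0,0,13.5],[0,0,0]]

```text
clock: 10.7
eef_pos: [0.5277, -0.1161, 0.219]
eef_rot: [0.191, -0.198, 0.691, -0.668]
ft_force: [-1.8, 2.6, -3.7]
gripper_width: 0.0003
```

Emit:
apply_moves:
  plan:
    - [-1,[0,0,-6],[0,0,0]]
    - [-1,[0,0,-8],[0,0,0]]
    - [-1,[-13,21,-8],[0,0,0]]
    - [-1,[-26,42,-8],[0,0,0]]
    - [-1,[-40,64,0],[0,0,0]]
    - [-1,[-40,64,12],[0,0,0]]
    - [-1,[-40,64,24],[0,0,0]]
    - [-1,[-40,64,24],[0,0,0]]

```text
clock: 11.5
eef_pos: [0.4873, -0.0537, 0.2447]
eef_rot: [0.191, -0.197, 0.691, -0.669]
ft_force: [0.1, -0.9, -0.0]
gripper_width: 0.0008
```

Emit:
apply_moves:
  plan:
    - [-1,[0,0,0],[0,0,0]]
    - [-1,[0,0,0],[0,0,0]]

```text
clock: 11.7
eef_pos: [0.4875, -0.053, 0.243]
eef_rot: [0.191, -0.198, 0.691, -0.668]
ft_force: [-0.1, 0.1, -0.0]
gripper_width: 0.0005
```

```bash
python3 pose.py; python3 - <<'E'
from h import *
import cv2
st=robot.get_state()
w=viewer.get_image("wrist")[:,:,::-1];W=cam("wrist",st)[1];np.save("w6.npy",W);print(W[:3,3])
cv2.imwrite("pics/w6f.png",w)
cv2.imwrite("pics/w6.png",cv2.resize(w[90:210,270:390],None,fx=5,fy=5,interpolation=cv2.INTER_CUBIC))
E
```

```text
11.7 P [ 0.4875 -0.053   0.243 ] psi -58.07 pitch -1.91 ydown [-0.018  0.028 -0.999]
q [-1.517  0.978  0.914  2.42   1.14   0.863  0.269] F [-0.06  0.13 -0.03] hood xy -0.2128 -0.0385 depth -0.0148
turn to psi-58 pitch-2: [0.1 0.  0.1]
[0.3418164  0.04841023 0.24788655]
```

View pics/w6.png

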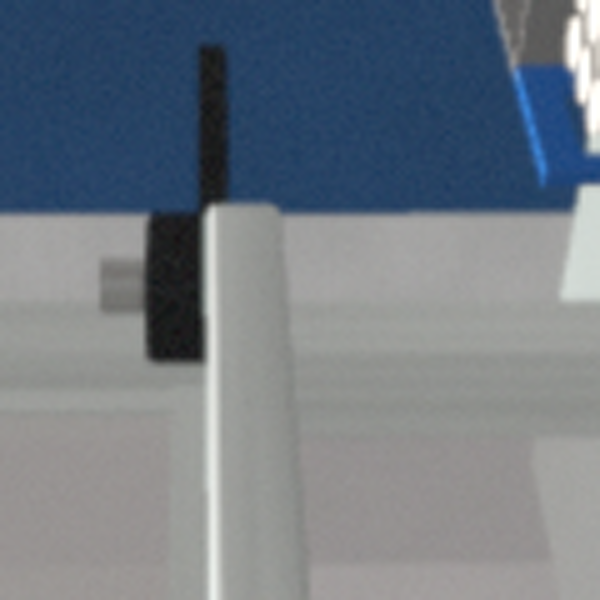

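```bash
python3 - <<'E'
from m import *
import cv2
print("clip",sol("w6.npy",[310,115],-.229),sol("w6.npy",[310,128],-.213),"lip",sol("w6.npy",[311,131.5],-.2075),sol("w6.npy",[311.2,170],-.15))
g=cv2.cvtColor(cv2.imread("pics/w6f.png"),cv2.COLOR_BGR2GRAY)
for r in(105,112,120,128,133,138,150,165):print(r,g[r,305:322])
E
```

```text
clip [-0.2021  0.2485] [-0.1964  0.2486] lip [-0.1957  0.2476] [-0.1913  0.2478]
105 [63 56 63 58 54 27 32 27 36 36 45 61 62 59 62 64 63]
112 [58 61 63 56 55 36 20 29 33 30 45 59 60 58 61 56 61]
120 [62 59 63 60 51 34 32 28 29 28 38 60 62 63 64 59 62]
128 [60 64 64 61 49 38 31 38 29 36 46 56 60 64 66 58 61]
133 [ 29  34  34  28  38  92 175 215 175 162 158 158 156 153 153 149 148]
138 [ 23  25  29  30  38  98 183 217 179 162 158 157 154 153 152 149 147]
150 [ 27  32  30  30  38  96 184 221 187 160 159 157 155 152 150 148 148]
165 [143 146 145 144 145 154 192 223 196 160 156 158 155 150 151 150 150]
```

The lip top is about 1 mm below the clip's top, which is level within measuring error. I'll back the hand well away, then take a last look.

Emit:
apply_moves:
  plan:
    - [-1,[-10,16,5],[0,0,0]]
    - [-1,[-20,36,10],[0,0,0]]
    - [-1,[-30,56,20],[0,0,0]]
    - [-1,[-40,80,30],[0,0,0]]
    - [-1,[-50,105,40],[0,0,0]]
    - [-1,[-60,130,50],[0,0,0]]
    - [-1,[-60,130,50],[0,0,0]]
    - [-1,[-60,130,50],[0,0,0]]

```text
clock: 12.55
eef_pos: [0.4277, 0.0778, 0.2929]
eef_rot: [0.192, -0.198, 0.691, -0.668]
ft_force: [-0.1, 0.2, 0.7]
gripper_width: 0.0005
```

```bash
python3 pose.py; python3 - <<'E'
from h import *
import cv2
s=viewer.get_image("side")[:,:,::-1];a=cv2.imread("pics/side0.png")
c=lambda i:cv2.resize(i[40:300,230:390],None,fx=2.3,fy=2.3,interpolation=cv2.INTER_CUBIC)
cv2.imwrite("pics/end.png",np.hstack([c(a),c(s)]))
E
```

```text
12.55 P [0.4277 0.0778 0.2929] psi -57.96 pitch -1.93 ydown [-0.018  0.028 -0.999]
q [-1.798  0.803  0.899  2.305  0.848  1.193  0.564] F [-0.06  0.2   0.7 ] hood xy -0.2601 0.0973 depth -0.0621
turn to psi-58 pitch-2: [ 0.1  0.  -0. ]
```

View pics/end.png

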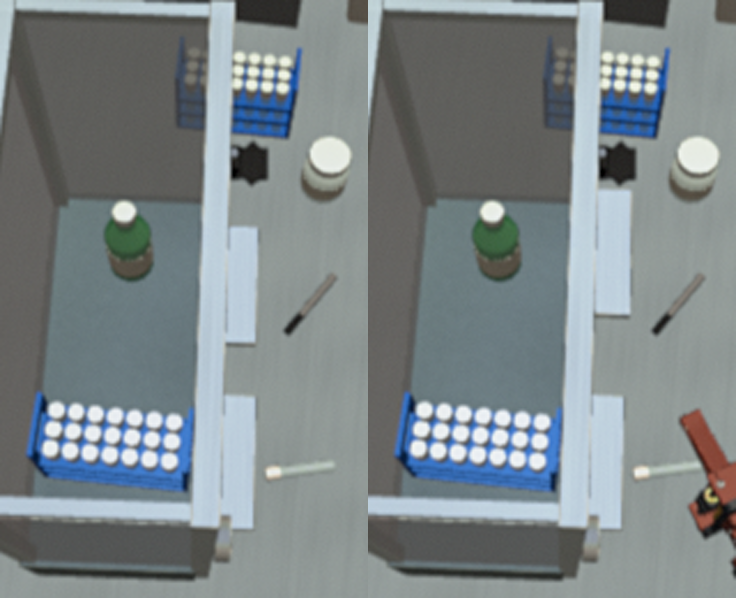

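The before and after pictures match apart from the right lip, which is raised next to the clip. The left window, racks, bottle, jar, pen and tube have not moved, and the hand is clear.

```bash
python3 -c "
from cell import robot
print(robot.finish_job())"
```

```text
the job is handed in; nothing more can be done
None
```

I pushed the right window up, the one beside the black clip, with the shut fingertips under its lip. The hand is withdrawn and the job is handed in, at about 12.6 s on the robot's clock.

- **Level:** the last close wrist picture, seen edge-on, put the lip top at about 247.6 mm and the clip plate's top at about 248.5 mm. The lip is therefore about 1 mm low. I left it there because that is within measuring error.
- **Surroundings:** in the side pictures from before and after, the left window, racks, bottle, jar, pen and tube look unmoved. The wrist force stayed within a few newtons in every reading.
- **Readings that disagreed:** early clip heights ranged from 244 to 250 mm, depending on which point of the clip I took. Two later edge-on views both gave about 248.5 mm, so I used that. The absolute heights look 1 to 2 mm low: the lip read 142.6 mm before the push, but should be at least 144 mm. The lip and clip were compared in the same picture, so this should largely cancel.

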